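# Make up two take-away orders at the noodle bar

## Robot

A 7-joint arm with a two-finger parallel gripper is mounted at the origin on the work surface. World frame = base frame: x ahead of the robot, y to its left, z up, the work surface at z = 0. Lengths are in m, angles in rad, forces in N, time in s.
With the tool pointing down it reaches from about 0.4 to 0.85 m from the base axis. Payload 4.5 kg.
Tool frame: the origin (TCP) lies on the centre line of the jaws, within the pads' length; the fingertips stand 11 mm ahead of it and the grasp point (between the pads) lies 8 mm behind it; z points along the fingers, x is the direction in which the jaws open and shut, and the axes are right-handed (so a half turn about z gives the same grasp; the last joint's range is limited). The gripper opens to 88 mm and grips with 3 to 60 N. Pads are 18 mm wide; open, the fingers measure 123 mm over their backs; the gripper's body (75 mm by 187 mm) begins 45 mm behind the grasp point.
Start: joints at [-1.121, 0.689, -0.195, 1.565, 0.157, 0.902, -0.215], TCP at [0.252, 0.572, 0.25] pointing down, gripper open.
Joint ranges: [-3.01, 3.01], [-0.46, 2.08], [-1.47, 1.51], [0.13, 2.56], [-1, 4.14], [0.04, 2.09], [-2.66, 2.66]. Speed limits (rad/s): [2.57, 2.57, 3.14, 3.14, 3.14, 3.14, 3.14].

## Interface

Orientations are given as a unit quaternion [x, y, z, w].
In Python, from plant import r, vision, order, nets gives the robot as it stands.
- The arm moves only by the tool send_rows, never from a script. Its argument "series" is a list of rows, each an object with "delta_pos": the shift along the tool's x, y, z in cm, a list of three; "turn": the turn about the tool's z in degrees; "jaw": the closure, from 0 (fully open) to 1 (shut). In form: [{"delta_pos": [x, y, z], "turn": turn, "jaw": jaw}, ...]. A call has 1 to 8 rows; each row is the pose to reach, as a shift and turn from the pose commanded when the call began, along the tool's axes at that moment; what a row does not reach only later rows make up. A row lasts 1/12 s, in which the tool goes at most 41.7 mm and 7.16 degrees, less where a joint would pass 70% of its speed; a pose out of reach is approached as far as the arm can. A call with a gripper value outside its range is refused whole. The fingers move at their own pace and stop on an object; "force" is the grip in N (left out, the last holds). Time passes only in rows, so rows that repeat a pose let the fingers close. It gives the time, the measured TCP pose, the force and the opening at its end, in the units of the state.
- r.get_state(): the state, without advancing time (a new reading comes with each control period).
- vision.snapshot(name): name is "scene" or "top" or "wrist"; returns the picture (480x640x3 uint8, blue, green, red); there is no depth.
- vision.camera_params(name): a dict with "intrinsics" (3x3 intrinsics, pixels), "D" ([k1, k2, p1, p2, k3] as OpenCV has them; the pictures are not rectified), "extrinsics" (4x4, takes a point from world to camera coordinates). Camera axes: x right, y down, z forward; pixel columns grow to the right and rows downward; lengths in m; the calibration is good to about 2 mm. A picture is of the moment at which its call begins: read the wrist's pose just before it. camera_params takes no time and is no camera call; for the wrist camera it gives the pose at the moment of the call.
- order.finish_job(): hands the job in, once; it reports no verdict.
Trained networks look in the newest picture that a camera, given by its name, has taken for a name from the list of things; names that differ only in an ending like _2 or _b are one class to them, and where a whole thing is asked for, a point or a joint stands for the part that bears it (a point fixed in the world has none). Each returns a list of dicts, best first, with "score" (0 to 1); they miss things now and then, are a little off and sometimes report something else, mostly with a low value. They report only what shows in the picture. A call takes as long as a camera call. They do not tell look-alikes from the thing itself.
- nets.boxes_of(camera, label): "location" ([row, column] as shares, 0 to 1, of the picture: columns of its width, rows of its height, amid what is visible of it).
- nets.trace(camera, label): "region" (480x640 bool, what is visible of it) and "location" ([row, column] as shares, 0 to 1, of the picture: columns of its width, rows of its height, amid what is visible of it).
The state is a dict: "clock": time; "q": joint angles; "qd": joint speeds; "joint_torque": joint torques, N m; "tool_pos": TCP position; "eef_rot": TCP orientation; "contact_force": force on the tool from outside, world axes, zero at the start; "moment": the same for the moment, N m; "opening": opening from 0.0 (shut) to 1.0 (fully open).
Only numpy, scipy, OpenCV 4.12 (cv2) and the standard library are available. Lean on these libraries where they do the work, as an engineer would, in place of code of your own. Each camera call takes 0.05 s, during which the arm holds its last target.

## Task

Make up the two take-away orders from the goods standing in front of you. The long three-well carrier gets the drinks can in its middle well, so that it carries level, and the paper soup tub and the low white dip pot in its two end wells, either way round; the short two-well carrier gets the square carton and the glass jar, either way round. Set each one down without dropping it, upright and flat on the floor of its own well, and leave the steel shaker and the stack of upturned cups where they stand.

Things in the scene. Friction and masses are not known exactly. Their poses are not given: they have to be found in the camera images.
- long_carrier: Long take-away carrier of grey moulded fibre with three wells in a row, 284 x 122 mm. Well centres at y = -92, 0 and +92 mm, x = 0. Square wells 80 x 80 mm inside, floor 4 mm above the table; walls and dividers 14 mm high, 10 to 12 mm thick. Fixed to the table. Any of the goods fits any well. Origin: centre of its underside, on the table; y along the row of wells, x across, z up.
- short_carrier: Short take-away carrier of the same grey fibre with two wells side by side, 192 x 122 mm. Well centres at y = -46 and +46 mm, x = 0. Square wells 80 x 80 mm inside, floor 4 mm above the table; walls and dividers 14 mm high, 10 to 12 mm thick. Fixed to the table. Any of the goods fits any well. Origin: centre of its underside, on the table; y along the row of wells, x across, z up.
- can: Small closed drinks can of bare aluminium with a ring pull, 53 mm in diameter, 89 mm high, 0.12 to 0.24 kg. Origin: centre of its underside, z up. Loose, stands on the table at the start.
- soup_tub: Round brown paper soup tub with a brown paper lid, 62 mm in diameter, 66 mm high, 0.10 to 0.21 kg. Origin: centre of its underside, z up. Loose, stands on the table at the start.
- dip_pot: Low round dip pot of white plastic with a lid, 60 mm in diameter, 44 mm high, 0.06 to 0.11 kg. Origin: centre of its underside, z up. Loose, stands on the table at the start.
- carton: Closed brown card carton, square seen from above, 62 x 62 mm, 72 mm high, stiff, 0.08 to 0.17 kg. Its side faces are square to its x and y axes; a quarter turn makes no difference. Origin: centre of its underside, z up. Loose, stands on the table at the start.
- jar: Closed preserve jar of amber glass with a brass-coloured twist lid, 58 mm in diameter, 58 mm high, 0.14 to 0.28 kg. Origin: centre of its underside, z up. Loose, stands on the table at the start.
- shaker: Bystander, to be left alone: round steel shaker with a pierced top, 54 mm in diameter, 85 mm high, with a wire handle standing out to 47 mm from its axis on its +y side. Origin: centre of its underside, z up. Loose, stands on the table at the start.
- cup_stack: Bystander, to be left alone: stack of four white paper cups nested upside down, 62 mm in diameter at the bottom, narrower above, 89 mm high. Origin: centre of its underside, z up. Loose, stands on the table at the start.
Mind the look-alikes: they are no part of the job. What is shaped like the short_carrier but orange is not meant.

How it is judged:
By the outcome, as a careful person would: the job done as asked, in the order asked, and still so for the second after the job is handed in, with the robot touching nothing.
It also fails if it takes over 128 s, if anything falls off the work surface, if the arm or the gripper's body presses on something with over 40 N, if the wrist force passes 120 N, or if a joint passes its speed limit or range.

## Working session

There is one attempt and no reset: what is moved stays moved. The work goes in short steps, Python scripts to look and compute and a tool call to move; the robot and the scene stay as the last step left them, time stands still between calls to the robot, and variables do not carry over. Pictures are saved under pics/ and viewed, and the job is handed in when it is done.

Besides the shell and the picture viewer there is one more tool, called by a JSON object that holds its "method" and its "body". send_rows: Moves the arm, as the interface text tells. Its arguments: {"type":"object","properties":{"series":{"type":"array"},"force":{"type":"number"}},"required":["series"]}

```bash
mkdir -p pics; ls; python3 - <<'E'
from plant import r,vision,order,nets
import cv2,numpy as np
np.set_printoptions(precision=4,suppress=True)
for n in ["scene","top","wrist"]:
    p=vision.camera_params(n); print(n,np.array(p["intrinsics"]).tolist(),p["D"]);print(np.array(p["extrinsics"]))
    cv2.imwrite(f"pics/{n}0.png",vision.snapshot(n))
print(r.get_state())
E
```

```text
pics
scene [[613.3181740968082, 0.0, 317.99404388301735], [0.0, 613.3181740968082, 233.0351958678246], [0.0, 0.0, 1.0]] [-0.1862  0.      0.      0.      0.    ]
[[ 0.4242  0.9056 -0.0042 -0.1723]
 [ 0.53   -0.252  -0.8097 -0.1746]
 [-0.7343  0.3412 -0.5869  1.8088]
 [ 0.      0.      0.      1.    ]]
top [[473.2866504254757, 0.0, 327.837920766222], [0.0, 473.2866504254757, 246.1886067372754], [0.0, 0.0, 1.0]] [-0.0997  0.      0.      0.      0.    ]
[[ 0.0233 -0.9997 -0.008   0.0001]
 [-0.9848 -0.0216 -0.1726  0.4325]
 [ 0.1724  0.0119 -0.985   0.8296]
 [ 0.      0.      0.      1.    ]]
wrist [[365.8351985237269, 0.0, 318.5980641824591], [0.0, 365.8351985237269, 235.70956970113215], [0.0, 0.0, 1.0]] [-0.075  0.     0.     0.     0.   ]
[[ 0.4048  0.9144 -0.001  -0.6238]
 [ 0.8739 -0.3865  0.2947 -0.0406]
 [ 0.2691 -0.1202 -0.9556  0.3911]
 [ 0.      0.      0.      1.    ]]
{'clock': 0.15, 'q': array([-1.1212,  0.6898, -0.1945,  1.5661,  0.1573,  0.9025, -0.2151]), 'qd': array([ 0.0001, -0.0043,  0.0007, -0.0019,  0.0017, -0.    ,  0.0008]), 'joint_torque': array([ -0.0025, -52.7867,  -1.2691, -15.3589,  -0.0526,   0.0038,
         0.0001]), 'tool_pos': array([0.2523, 0.5713, 0.2491]), 'eef_rot': array([ 0.8378,  0.5459, -0.0006,  0.0004]), 'contact_force': array([-0.1657, -0.4703,  0.1817]), 'moment': array([ 0.0128,  0.0092, -0.0135]), 'opening': 1.002456741946166}
```

View pics/scene0.png

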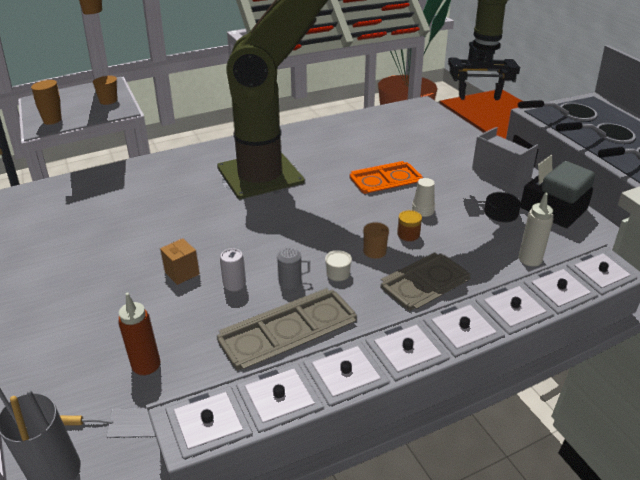

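View pics/top0.png

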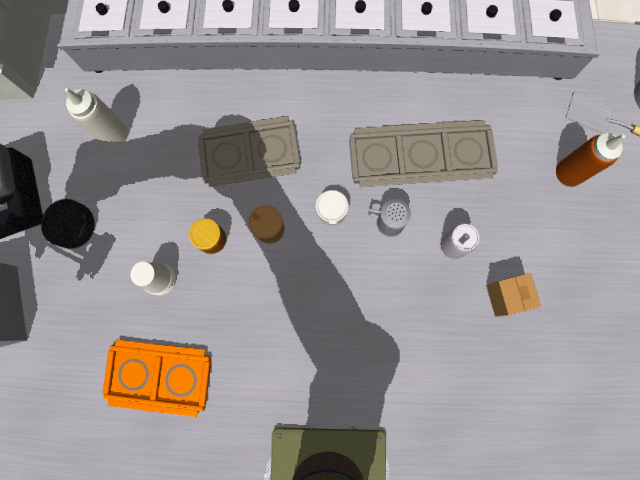

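View pics/wrist0.png

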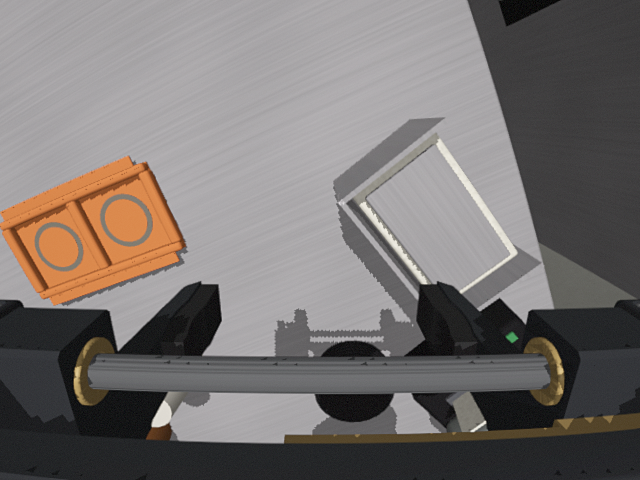

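```bash
cat > h.py <<'E'
from plant import r,vision,order,nets
import cv2,numpy as np
from scipy.optimize import minimize
np.set_printoptions(precision=4,suppress=True)
t=np.linspace(0,2*np.pi,40,endpoint=False)
def cyl(d,h): 
    c=np.c_[np.cos(t),np.sin(t)]*d/2
    return np.vstack([np.c_[c,0*t],np.c_[c,0*t+h]])
def box(a,b,h): return np.array([[i*a/2,j*b/2,k*h] for i in(-1,1) for j in(-1,1) for k in(0,1)])
M=dict(can=cyl(.053,.089),soup_tub=cyl(.062,.066),dip_pot=cyl(.060,.044),carton=box(.062,.062,.072),jar=cyl(.058,.058),shaker=cyl(.054,.085),cup_stack=cyl(.062,.089),long_carrier=box(.122,.284,.014),short_carrier=box(.122,.192,.014))
P={n:vision.camera_params(n) for n in("scene","top")}
def proj(cam,pts,p=None):
    p=p or P[cam];E=np.array(p["extrinsics"])
    return cv2.projectPoints(np.asarray(pts,float),cv2.Rodrigues(E[:3,:3])[0],E[:3,3],np.array(p["intrinsics"]),np.array(p["D"]))[0][:,0]
def unproj(cam,uv,z,p=None):
    p=p or P[cam];E=np.array(p["extrinsics"])
    n=cv2.undistortPoints(np.array([[uv]],float),np.array(p["intrinsics"]),np.array(p["D"]))[0,0]
    R=E[:3,:3];c=-R.T@E[:3,3];d=R.T@np.r_[n,1];return c+d*(z-c[2])/d[2]
def world(m,x):
    c,s=np.cos(x[2]),np.sin(x[2])
    return np.c_[m[:,0]*c-m[:,1]*s+x[0],m[:,0]*s+m[:,1]*c+x[1],m[:,2]]
def raster(cam,pts):
    h=cv2.convexHull(proj(cam,pts).astype(np.float32))
    im=np.zeros((480,640),np.uint8);cv2.fillConvexPoly(im,np.round(h*16).astype(np.int32),1,shift=4);return im>0
def iou(a,b): return (a&b).sum()/max((a|b).sum(),1)
def fit(name,masks,x0):
    m=M[name]
    f=lambda x:sum(1-iou(raster(c,world(m,x)),k) for c,k in masks.items())
    best=None
    for y in ([0] if len(m)>20 else [x0[2]-.2,x0[2],x0[2]+.2]):
        s=np.array([[x0[0],x0[1],y]]*4);s[1,0]+=.02;s[2,1]+=.02;s[3,2]+=.15
        o=minimize(f,[x0[0],x0[1],y],method="Nelder-Mead",options=dict(initial_simplex=s,xatol=1e-4,fatol=1e-4,maxiter=250))
        if best is None or o.fun<best.fun: best=o
    return best.x,[round(float(iou(raster(c,world(m,best.x)),k)),3) for c,k in masks.items()]
def state():
    s=r.get_state();return s
E
cat > meas.py <<'E'
from h import *
import pickle
ims={n:vision.snapshot(n) for n in P}
out={}
for n in M:
    masks={}
    for c in P:
        d=nets.trace(c,n)
        print(n,c,[(round(e["score"],2),int(e["location"][0]*480),int(e["location"][1]*640),int(e["region"].sum())) for e in d][:4])
        if d: 
            e=d[0]
            if n=="short_carrier": e=max(d[:3],key=lambda e:(e["score"]>.3)*unproj(c,[e["location"][1]*640,e["location"][0]*480],0)[0])
            masks[c]=e["region"]
    if "top" in masks:
        ys,xs=np.nonzero(masks["top"]);x0=unproj("top",[xs.mean(),ys.mean()],M[n][:,2].max()/2)
        for use in (masks,{"top":masks["top"]}):
            x,i=fit(n,use,[x0[0],x0[1],0]);print("  ",x,i)
            if use is masks: out[n]=x
for c in P:
    im=ims[c].copy()
    for n,x in out.items():
        h=cv2.convexHull(proj(c,world(M[n],x)).astype(np.float32));cv2.polylines(im,[np.round(h).astype(int)],True,(0,255,0),1)
    cv2.imwrite(f"pics/fit_{c}.png",im)
pickle.dump(out,open("fit.pkl","wb"));print(r.get_state()["clock"])
E
python3 meas.py
```

```text
can scene [(0.65, 264, 233, 949), (0.57, 198, 422, 738)]
can top [(0.78, 242, 460, 986)]
   [ 0.4446 -0.2296  0.0735] [0.896, 0.856]
   [ 0.4452 -0.2297 -0.0165] [0.864]
soup_tub scene [(0.9, 239, 376, 786)]
soup_tub top [(0.62, 224, 267, 1090)]
   [0.47   0.1239 0.0992] [0.861, 0.911]
   [0.4699 0.1238 0.0921] [0.913]
dip_pot scene [(0.76, 262, 335, 622)]
dip_pot top [(0.7, 207, 334, 916), (0.43, 223, 268, 1030)]
   [0.5074 0.0053 0.0943] [0.822, 0.915]
   [0.5082 0.0062 0.063 ] [0.925]
carton scene [(0.94, 260, 179, 1276), (0.57, 224, 408, 605)]
carton top [(0.6, 297, 512, 1654)]
   [ 0.3492 -0.3291  0.242 ] [0.952, 0.928]
   [ 0.3502 -0.3281  0.2758] [0.943]
jar scene [(0.92, 224, 409, 628)]
jar top [(0.85, 232, 207, 1005)]
   [0.4479 0.2331 0.2196] [0.876, 0.93]
   [0.4478 0.2344 0.1136] [0.924]
shaker scene [(0.91, 268, 287, 878), (0.16, 325, 284, 5725)]
shaker top [(0.68, 218, 392, 1090)]
   [ 0.4867 -0.1077  0.0294] [0.822, 0.877]
   [ 0.4862 -0.1076 -0.0378] [0.88]
cup_stack scene [(0.59, 197, 423, 703)]
cup_stack top [(0.66, 277, 153, 1124)]
   [0.3681 0.3318 0.0599] [0.753, 0.713]
   [0.3643 0.3222 0.0966] [0.72]
long_carrier scene [(0.94, 325, 281, 5672)]
long_carrier top [(0.62, 153, 420, 8246)]
   [ 0.6291 -0.1747  0.1181] [0.893, 0.921]
   [ 0.6322 -0.1726  0.0915] [0.928]
short_carrier scene [(0.98, 281, 422, 2992), (0.68, 176, 383, 1529)]
short_carrier top [(0.71, 374, 155, 6780), (0.59, 147, 248, 5774)]
   [0.6259 0.1713 0.179 ] [0.893, 0.938]
   [0.627  0.172  0.1591] [0.942]
1.15
```

```bash
python3 -c "
import cv2
a=cv2.imread('pics/fit_top.png')[90:340,130:560];cv2.imwrite('pics/ft_a.png',cv2.resize(a,None,fx=1.85,fy=1.85))
a=cv2.imread('pics/fit_scene.png')[150:380,140:490];cv2.imwrite('pics/fs_a.png',cv2.resize(a,None,fx=2.25,fy=2.25))"
```

```text
(no output)
```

View pics/ft_a.png

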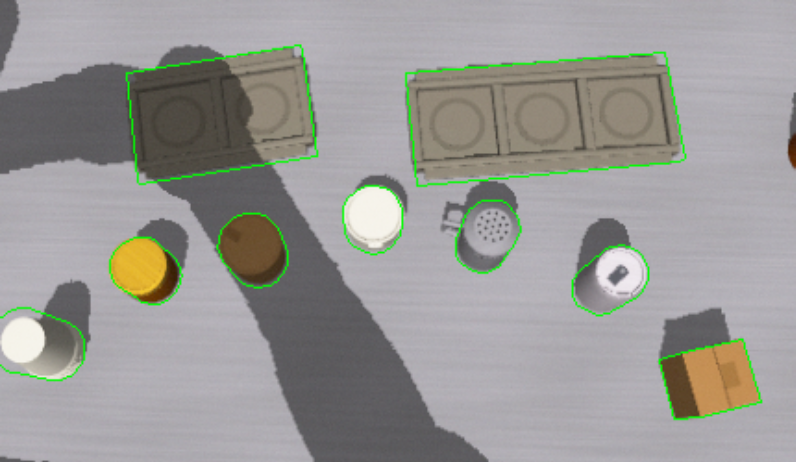

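View pics/fs_a.png

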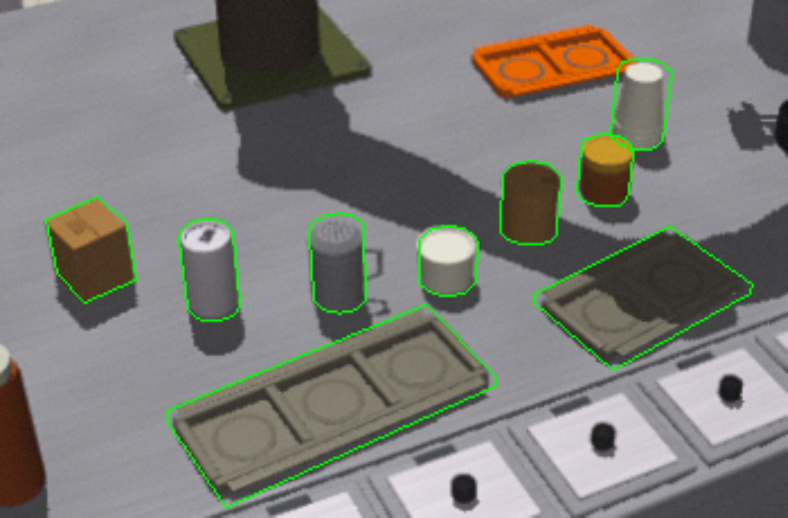

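```bash
python3 - <<'E'
from h import *
for c,l in dict(top=[(377.0,156.5),(422.4,153.8),(468.4,152.2),(226.2,155.4),(272.7,148.4)],scene=[(325.3,312.7),(287.6,328.2),(248,344.2),(442.2,274),(410.7,288.2)]).items():
    w=np.array([unproj(c,u,.004)[:2] for u in l]);print(c,w)
    for a,b in((0,2),(3,4)):
        d=w[a]-w[b];print(np.hypot(*d),np.arctan2(-d[0],d[1]),w[:3].mean(0) if a==0 else w[3:].mean(0))
E
```

```text
top [[ 0.6204 -0.0827]
 [ 0.6285 -0.173 ]
 [ 0.6347 -0.2657]
 [ 0.6173  0.2169]
 [ 0.6333  0.1246]]
0.1834939631875009 0.07805467195695819 [ 0.6279 -0.1738]
0.09374846690514953 0.17139033227368997 [0.6253 0.1707]
scene [[ 0.6211 -0.0832]
 [ 0.63   -0.1754]
 [ 0.6385 -0.2672]
 [ 0.6217  0.2206]
 [ 0.6323  0.1267]]
0.18489001668749347 0.0943870262460958 [ 0.6298 -0.1753]
0.0945007958431573 0.11304844864202021 [0.627  0.1737]
```

```bash
cat > go.py <<'E'
# usage: go.py x y z yaw(rad of tool x in world) 
from h import *
import sys
from scipy.spatial.transform import Rotation as R
s=r.get_state();T=R.from_quat(s["eef_rot"]);X=T.as_matrix()
print("pos",s["tool_pos"],"t",round(s["clock"],2),"open",round(s["opening"],3),"F",s["contact_force"],"tiltz",X[:,2],"yaw",np.arctan2(X[1,0],X[0,0]))
if len(sys.argv)>1:
    g=np.array(list(map(float,sys.argv[1:4])));yaw=float(sys.argv[4])
    print("delta cm",(X.T@(g-s["tool_pos"]))*100)
    c,n=np.cos(yaw),np.sin(yaw)
    G=np.array([[c,n,0],[n,-c,0],[0,0,-1]]);v=(T.inv()*R.from_matrix(G)).as_rotvec();print("turn deg",np.degrees(v))
E
python3 go.py .445 -.230 .20 .09; python3 -c "
from h import *
for u in [(200,72),(420,74)]: print(unproj('top',u,0))
for u in [(200,45),(420,47)]: print(unproj('top',u,.1))"
```

```text
pos [0.2524 0.5718 0.2497] t 1.15 open 1.001 F [0.5366 0.6958 0.004 ] tiltz [-0.      0.0001 -1.    ] yaw 1.1550166918384521
delta cm [-65.568   50.0023   4.9685]
turn deg [-0.0039 -0.0001 61.021 ]
[0.8041 0.2872 0.    ]
[ 0.8065 -0.1728  0.    ]
[0.803  0.2603 0.1   ]
[ 0.8045 -0.1549  0.1   ]
```

{"method": "send_rows", "body": {"series": [{"delta_pos": [-24, 37.7, 0], "turn": 61, "jaw": 0}, {"delta_pos": [-24, 37.7, 0], "turn": 61, "jaw": 0}, {"delta_pos": [-24, 37.7, 0], "turn": 61, "jaw": 0}, {"delta_pos": [-24, 37.7, 0], "turn": 61, "jaw": 0}, {"delta_pos": [-24, 37.7, 0], "turn": 61, "jaw": 0}, {"delta_pos": [-24, 37.7, 0], "turn": 61, "jaw": 0}, {"delta_pos": [-24, 37.7, 0], "turn": 61, "jaw": 0}, {"delta_pos": [-24, 37.7, 0], "turn": 61, "jaw": 0}], "force": 25}}

```text
clock: 1.82
tool_pos: [0.4382, 0.2928, 0.25]
eef_rot: [0.997, 0.075, 0.0, -0.0]
contact_force: [1.2, 1.3, -1.0]
opening: 1.0
```

```bash
python3 go.py .445 -.230 .20 .09
```

```text
pos [0.4382 0.2928 0.25  ] t 1.82 open 1.0 F [ 1.2478  1.3325 -1.0127] tiltz [ 0.0005  0.0006 -1.    ] yaw 0.1491742650747106
delta cm [-7.1031 51.8056  4.9728]
turn deg [-0.0315 -0.0339  3.3904]
```

{"method": "send_rows", "body": {"series": [{"delta_pos": [-7.1, 51.8, 5], "turn": 3.4, "jaw": 0}, {"delta_pos": [-7.1, 51.8, 5], "turn": 3.4, "jaw": 0}, {"delta_pos": [-7.1, 51.8, 5], "turn": 3.4, "jaw": 0}, {"delta_pos": [-7.1, 51.8, 5], "turn": 3.4, "jaw": 0}, {"delta_pos": [-7.1, 51.8, 5], "turn": 3.4, "jaw": 0}, {"delta_pos": [-7.1, 51.8, 5], "turn": 3.4, "jaw": 0}, {"delta_pos": [-7.1, 51.8, 5], "turn": 3.4, "jaw": 0}, {"delta_pos": [-7.1, 51.8, 5], "turn": 3.4, "jaw": 0}]}}

```text
clock: 2.48
tool_pos: [0.4436, -0.0391, 0.218]
eef_rot: [0.999, 0.048, 0.0, -0.0]
contact_force: [0.7, 0.6, 0.7]
opening: 1.001
```

```bash
python3 go.py .445 -.230 .20 .09
```

```text
pos [ 0.4436 -0.0391  0.218 ] t 2.48 open 1.001 F [0.6525 0.6136 0.6884] tiltz [ 0.0009  0.0002 -1.    ] yaw 0.09616890947202741
delta cm [-1.698  19.0142  1.801 ]
turn deg [-0.0062 -0.0547  0.3535]
```

{"method": "send_rows", "body": {"series": [{"delta_pos": [-1.7, 19.0, 1.8], "turn": 0.4, "jaw": 0}, {"delta_pos": [-1.7, 19.0, 1.8], "turn": 0.4, "jaw": 0}, {"delta_pos": [-1.7, 19.0, 1.8], "turn": 0.4, "jaw": 0}, {"delta_pos": [-1.7, 19.0, 1.8], "turn": 0.4, "jaw": 0}, {"delta_pos": [-1.7, 19.0, 1.8], "turn": 0.4, "jaw": 0}, {"delta_pos": [-1.7, 19.0, 1.8], "turn": 0.4, "jaw": 0}, {"delta_pos": [-1.7, 19.0, 1.8], "turn": 0.4, "jaw": 0}]}}

```text
clock: 3.07
tool_pos: [0.4446, -0.2296, 0.1998]
eef_rot: [0.999, 0.042, 0.0, 0.0]
contact_force: [0.6, 0.4, 0.2]
opening: 0.999
```

```bash
python3 - <<'E'
from h import *
p=vision.camera_params("wrist");im=vision.snapshot("wrist")
d=nets.boxes_of("wrist","can")
print([(round(e["score"],2),e["location"]) for e in d])
for e in d[:2]: print(unproj("x",[e["location"][1]*640,e["location"][0]*480],.06,p))
h=cv2.convexHull(proj("x",world(M["can"],[.445,-.23,0]),p).astype(np.float32));cv2.polylines(im,[np.round(h).astype(int)],True,(0,255,0),1)
cv2.imwrite("pics/w1.png",im)
E
python3 go.py .445 -.230 .047 .09
```

```text
[(0.65, [0.4823, 0.4986])]
[ 0.4456 -0.2353  0.06  ]
pos [ 0.4451 -0.2267  0.2   ] t 3.17 open 0.997 F [ 0.3866  0.7163 -0.8843] tiltz [ 0.0001  0.0012 -1.    ] yaw 0.09022858839421531
delta cm [-0.0381  0.3481 15.2979]
turn deg [-0.0682 -0.0101  0.0131]
```

View pics/w1.png

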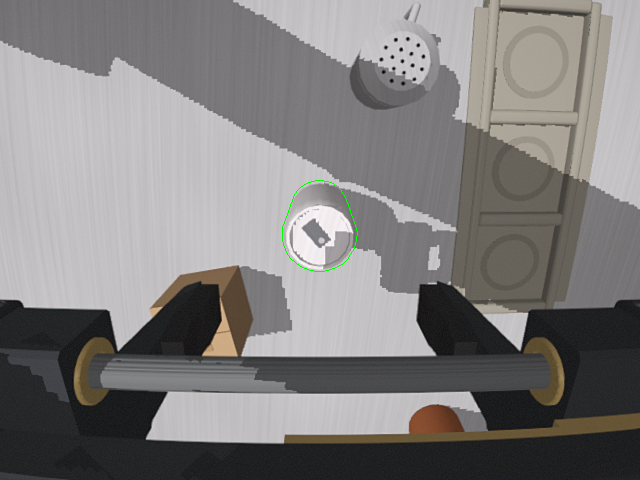

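{"method": "send_rows", "body": {"series": [{"delta_pos": [0, 0.3, 4], "turn": 0, "jaw": 0}, {"delta_pos": [0, 0.3, 8], "turn": 0, "jaw": 0}, {"delta_pos": [0, 0.3, 12], "turn": 0, "jaw": 0}, {"delta_pos": [0, 0.3, 14], "turn": 0, "jaw": 0}, {"delta_pos": [0, 0.3, 15.3], "turn": 0, "jaw": 0}, {"delta_pos": [0, 0.3, 15.3], "turn": 0, "jaw": 0}, {"delta_pos": [0, 0.3, 15.3], "turn": 0, "jaw": 0}]}}

```text
clock: 3.75
tool_pos: [0.4454, -0.2292, 0.0469]
eef_rot: [0.999, 0.046, -0.0, -0.001]
contact_force: [0.0, 0.1, -0.6]
opening: 1.0
```

```bash
python3 go.py .445 -.230 .047 .09
```

```text
pos [ 0.4454 -0.2292  0.0469] t 3.75 open 1.0 F [ 0.0482  0.1465 -0.5507] tiltz [-0.0009  0.0013 -1.    ] yaw 0.09146125398485377
delta cm [-0.0474  0.0748 -0.0127]
turn deg [-0.0794  0.0417  0.0837]
```

{"method": "send_rows", "body": {"series": [{"delta_pos": [0, 0, 0], "turn": 0, "jaw": 1}, {"delta_pos": [0, 0, 0], "turn": 0, "jaw": 1}, {"delta_pos": [0, 0, 0], "turn": 0, "jaw": 1}, {"delta_pos": [0, 0, 0], "turn": 0, "jaw": 1}, {"delta_pos": [0, 0, 0], "turn": 0, "jaw": 1}, {"delta_pos": [0, 0, 0], "turn": 0, "jaw": 1}, {"delta_pos": [0, 0, 0], "turn": 0, "jaw": 1}, {"delta_pos": [0, 0, 0], "turn": 0, "jaw": 1}], "force": 25}}

```text
clock: 4.42
tool_pos: [0.4453, -0.2312, 0.0474]
eef_rot: [0.999, 0.044, 0.0, 0.0]
contact_force: [-0.9, -0.2, 6.6]
opening: 0.593
```

```bash
python3 go.py .629 -.1745 .16 .09
```

```text
pos [ 0.4453 -0.2312  0.0474] t 4.42 open 0.593 F [-0.874  -0.1583  6.5558] tiltz [ 0.0007 -0.0002 -1.    ] yaw 0.08861857220404999
delta cm [ 18.8067  -4.0182 -11.2491]
turn deg [ 0.0174 -0.0369 -0.0792]
```

{"method": "send_rows", "body": {"series": [{"delta_pos": [0, 0, -1], "turn": 0, "jaw": 1}, {"delta_pos": [0, 0, -3], "turn": 0, "jaw": 1}, {"delta_pos": [0, 0, -6], "turn": 0, "jaw": 1}, {"delta_pos": [2, -0.4, -9], "turn": 0, "jaw": 1}, {"delta_pos": [5, -1.1, -11.2], "turn": 0, "jaw": 1}, {"delta_pos": [8.5, -1.8, -11.2], "turn": 0, "jaw": 1}, {"delta_pos": [12, -2.6, -11.2], "turn": 0, "jaw": 1}, {"delta_pos": [15, -3.2, -11.2], "turn": 0, "jaw": 1}]}}

```text
clock: 5.08
tool_pos: [0.5938, -0.1844, 0.1603]
eef_rot: [0.999, 0.045, 0.001, -0.0]
contact_force: [-0.2, -0.9, -2.5]
opening: 0.59
```

```bash
python3 go.py .629 -.1745 .16 .09
```

```text
pos [ 0.5938 -0.1844  0.1603] t 5.08 open 0.59 F [-0.1532 -0.9331 -2.4787] tiltz [ 0.0019  0.0006 -1.    ] yaw 0.08957972131216406
delta cm [ 3.5941 -0.6745  0.0373]
turn deg [-0.0251 -0.1142 -0.0241]
```

{"method": "send_rows", "body": {"series": [{"delta_pos": [2, -0.4, 0], "turn": 0, "jaw": 1}, {"delta_pos": [3.6, -0.7, 0], "turn": 0, "jaw": 1}, {"delta_pos": [3.6, -0.7, 0], "turn": 0, "jaw": 1}, {"delta_pos": [3.6, -0.7, 0], "turn": 0, "jaw": 1}, {"delta_pos": [3.6, -0.7, 0], "turn": 0, "jaw": 1}]}}

```text
clock: 5.5
tool_pos: [0.6251, -0.1764, 0.1587]
eef_rot: [0.999, 0.044, -0.001, 0.0]
contact_force: [0.1, 0.2, -1.3]
opening: 0.595
```

```bash
python3 - <<'E'
from h import *
p=vision.camera_params("wrist");im=vision.snapshot("wrist")
for n,x in dict(long_carrier=[.629,-.1745,.09]).items():
    h=cv2.convexHull(proj("x",world(M[n],x),p).astype(np.float32));cv2.polylines(im,[np.round(h).astype(int)],True,(0,255,0),1)
cv2.imwrite("pics/w2.png",im)
E
python3 go.py .629 -.1745 .0515 .09
```

```text
pos [ 0.625  -0.1767  0.1588] t 5.55 open 0.597 F [-0.4713  0.1271 -0.2888] tiltz [-0.0025 -0.0004 -1.    ] yaw 0.08727016009790271
delta cm [ 0.4417 -0.191  10.7324]
turn deg [ 0.0114  0.1419 -0.1564]
```

View pics/w2.png

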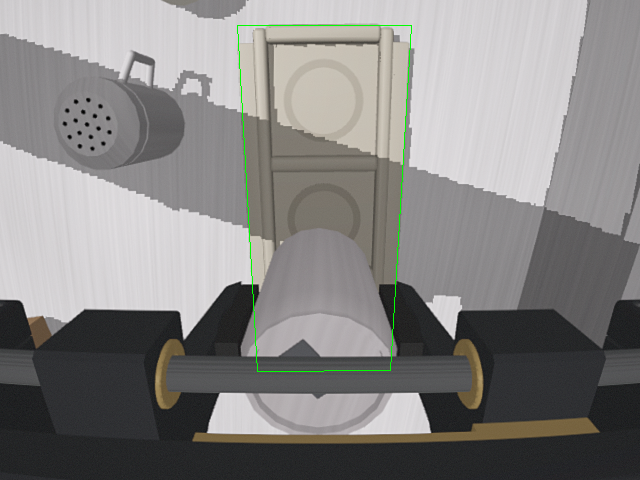

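```bash
python3 - <<'E'
from h import *
p=vision.camera_params("wrist")
print(unproj("x",(323,99),.004,p))
c,s=np.cos(.09),np.sin(.09)
print(proj("x",[[.629-s*y,-.1745+c*y,.004] for y in(.092,0,-.092)],p))
E
```

```text
[ 0.62   -0.0829  0.004 ]
[[323.9611  99.0325]
 [323.9466 217.3645]
 [323.8683 317.0356]]
```

{"method": "send_rows", "body": {"series": [{"delta_pos": [0.4, -0.2, 2], "turn": 0, "jaw": 1}, {"delta_pos": [0.4, -0.2, 4.5], "turn": 0, "jaw": 1}, {"delta_pos": [0.4, -0.2, 7], "turn": 0, "jaw": 1}, {"delta_pos": [0.4, -0.2, 9], "turn": 0, "jaw": 1}, {"delta_pos": [0.4, -0.2, 9.8], "turn": 0, "jaw": 1}, {"delta_pos": [0.4, -0.2, 10.1], "turn": 0, "jaw": 1}, {"delta_pos": [0.4, -0.2, 10.4], "turn": 0, "jaw": 1}, {"delta_pos": [0.4, -0.2, 10.4], "turn": 0, "jaw": 1}]}}

```text
clock: 6.22
tool_pos: [0.631, -0.1738, 0.0557]
eef_rot: [0.999, 0.044, 0.0, 0.0]
contact_force: [-0.5, 0.5, -1.4]
opening: 0.595
```

```bash
python3 go.py .629 -.1745 .0515 .09
```

```text
pos [ 0.631  -0.1738  0.0557] t 6.22 open 0.595 F [-0.4757  0.4959 -1.419 ] tiltz [ 0.001  -0.0003 -1.    ] yaw 0.08812778898006451
delta cm [-0.2031  0.0472  0.418 ]
turn deg [ 0.0237 -0.0553 -0.1073]
```

{"method": "send_rows", "body": {"series": [{"delta_pos": [-0.1, 0, 0.15], "turn": 0, "jaw": 1}, {"delta_pos": [-0.1, 0, 0.3], "turn": 0, "jaw": 1}, {"delta_pos": [-0.1, 0, 0.4], "turn": 0, "jaw": 1}, {"delta_pos": [-0.1, 0, 0.4], "turn": 0, "jaw": 1}, {"delta_pos": [-0.1, 0, 0.4], "turn": 0, "jaw": 1}]}}

```text
clock: 6.63
tool_pos: [0.6301, -0.1736, 0.0515]
eef_rot: [0.999, 0.044, 0.0, 0.0]
contact_force: [-0.4, -0.8, 1.7]
opening: 0.595
```

{"method": "send_rows", "body": {"series": [{"delta_pos": [0, 0, 0.1], "turn": 0, "jaw": 1}, {"delta_pos": [0, 0, 0.1], "turn": 0, "jaw": 1}]}}

```text
clock: 6.8
tool_pos: [0.6301, -0.1736, 0.0515]
eef_rot: [0.999, 0.044, 0.0, 0.0]
contact_force: [-2.5, 0.7, 9.1]
opening: 0.598
```

Seated (contact 9 N). Release and rise.

{"method": "send_rows", "body": {"series": [{"delta_pos": [0, 0, 0], "turn": 0, "jaw": 0}, {"delta_pos": [0, 0, 0], "turn": 0, "jaw": 0}, {"delta_pos": [0, 0, 0], "turn": 0, "jaw": 0}, {"delta_pos": [0, 0, 0], "turn": 0, "jaw": 0}, {"delta_pos": [0, 0, -3], "turn": 0, "jaw": 0}, {"delta_pos": [0, 0, -7], "turn": 0, "jaw": 0}, {"delta_pos": [0, 0, -11], "turn": 0, "jaw": 0}, {"delta_pos": [0, 0, -15], "turn": 0, "jaw": 0}]}}

```text
clock: 7.47
tool_pos: [0.6293, -0.1734, 0.2012]
eef_rot: [0.999, 0.044, -0.001, -0.0]
contact_force: [0.2, 0.2, -0.1]
opening: 1.0
```

```bash
python3 go.py .470 .124 .20 .09
```

```text
pos [ 0.6293 -0.1734  0.2012] t 7.47 open 1.0 F [ 0.1692  0.2022 -0.0794] tiltz [-0.0011  0.0004 -1.    ] yaw 0.08875947244821125
delta cm [-13.2272 -31.0301   0.1463]
turn deg [-0.0259  0.0623 -0.0711]
```

{"method": "send_rows", "body": {"series": [{"delta_pos": [-13.2, -31, 0], "turn": 0, "jaw": 0}, {"delta_pos": [-13.2, -31, 0], "turn": 0, "jaw": 0}, {"delta_pos": [-13.2, -31, 0], "turn": 0, "jaw": 0}, {"delta_pos": [-13.2, -31, 0], "turn": 0, "jaw": 0}, {"delta_pos": [-13.2, -31, 0], "turn": 0, "jaw": 0}, {"delta_pos": [-13.2, -31, 0], "turn": 0, "jaw": 0}, {"delta_pos": [-13.2, -31, 0], "turn": 0, "jaw": 0}, {"delta_pos": [-13.2, -31, 0], "turn": 0, "jaw": 0}]}}

```text
clock: 8.13
tool_pos: [0.4714, 0.1219, 0.2001]
eef_rot: [0.999, 0.044, 0.0, -0.0]
contact_force: [1.3, 1.0, 0.2]
opening: 1.001
```

{"method": "send_rows", "body": {"series": [{"delta_pos": [0, 0, 0], "turn": 0, "jaw": 0}, {"delta_pos": [0, 0, 0], "turn": 0, "jaw": 0}, {"delta_pos": [0, 0, 0], "turn": 0, "jaw": 0}]}}

```text
clock: 8.38
tool_pos: [0.4728, 0.1201, 0.2]
eef_rot: [0.999, 0.044, 0.0, 0.0]
contact_force: [0.7, -1.4, 1.5]
opening: 0.999
```

```bash
cat > wv.py <<'E'
# wv.py out name x y yaw : wrist + scene pictures with overlay
from h import *
import sys
o,n=sys.argv[1:3];x=list(map(float,sys.argv[3:6]))
p=vision.camera_params("wrist");im=vision.snapshot("wrist");sc=vision.snapshot("scene")
h=cv2.convexHull(proj("x",world(M[n],x),p).astype(np.float32));cv2.polylines(im,[np.round(h).astype(int)],True,(0,255,0),1)
a=cv2.resize(im,(400,300));b=cv2.resize(sc[140:380,140:500],(400,267))
out=np.zeros((567,400,3),np.uint8);out[:300]=a;out[300:]=b
cv2.imwrite(f"pics/{o}.png",out)
E
python3 wv.py w3 soup_tub .470 .124 0; python3 go.py .470 .124 .038 .09
```

```text
pos [0.4733 0.1187 0.2   ] t 8.48 open 0.999 F [-0.6422  0.0627 -0.0912] tiltz [ 0.0007 -0.0008 -1.    ] yaw 0.08573804890498253
delta cm [-0.2983 -0.5663 16.1994]
turn deg [ 0.0493 -0.0376 -0.2442]
```

View pics/w3.png

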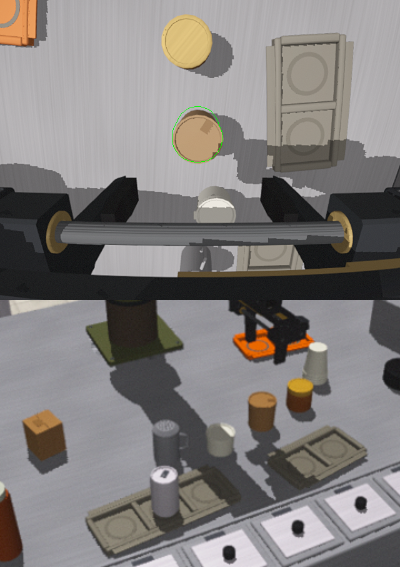

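{"method": "send_rows", "body": {"series": [{"delta_pos": [-0.3, -0.5, 4], "turn": 0, "jaw": 0}, {"delta_pos": [-0.3, -0.5, 8], "turn": 0, "jaw": 0}, {"delta_pos": [-0.3, -0.5, 12], "turn": 0, "jaw": 0}, {"delta_pos": [-0.3, -0.5, 15], "turn": 0, "jaw": 0}, {"delta_pos": [-0.3, -0.5, 16.6], "turn": 0, "jaw": 0}, {"delta_pos": [-0.3, -0.5, 16.6], "turn": 0, "jaw": 0}, {"delta_pos": [-0.3, -0.5, 16.6], "turn": 0, "jaw": 0}]}}

```text
clock: 9.07
tool_pos: [0.4693, 0.1236, 0.0334]
eef_rot: [0.999, 0.043, -0.001, 0.0]
contact_force: [0.1, 0.4, 0.7]
opening: 0.999
```

{"method": "send_rows", "body": {"series": [{"delta_pos": [0, 0, 0], "turn": 0, "jaw": 1}, {"delta_pos": [0, 0, 0], "turn": 0, "jaw": 1}, {"delta_pos": [0, 0, 0], "turn": 0, "jaw": 1}, {"delta_pos": [0, 0, 0], "turn": 0, "jaw": 1}, {"delta_pos": [0, 0, 0], "turn": 0, "jaw": 1}, {"delta_pos": [0, 0, 0], "turn": 0, "jaw": 1}, {"delta_pos": [0, 0, 0], "turn": 0, "jaw": 1}], "force": 20}}

```text
clock: 9.65
tool_pos: [0.47, 0.1254, 0.035]
eef_rot: [0.999, 0.044, 0.001, -0.0]
contact_force: [-0.2, 0.3, 8.3]
opening: 0.7
```

```bash
python3 go.py .621 -.083 .16 .09
```

```text
pos [0.47   0.1254 0.035 ] t 9.65 open 0.7 F [-0.1877  0.3264  8.3384] tiltz [ 0.0025  0.0007 -1.    ] yaw 0.08858745534410796
delta cm [ 13.2281  22.0848 -12.4747]
turn deg [-0.0255 -0.1455 -0.0809]
```

{"method": "send_rows", "body": {"series": [{"delta_pos": [0, 0, -1], "turn": 0, "jaw": 1}, {"delta_pos": [0, 0, -3], "turn": 0, "jaw": 1}, {"delta_pos": [0, 0, -6], "turn": 0, "jaw": 1}, {"delta_pos": [0.5, 1, -9], "turn": 0, "jaw": 1}, {"delta_pos": [2, 3.3, -11.5], "turn": 0, "jaw": 1}, {"delta_pos": [4, 6.6, -12.5], "turn": 0, "jaw": 1}, {"delta_pos": [6, 10, -12.5], "turn": 0, "jaw": 1}, {"delta_pos": [8, 13.3, -12.5], "turn": 0, "jaw": 1}]}}

```text
clock: 10.32
tool_pos: [0.5613, -0.0017, 0.1609]
eef_rot: [0.999, 0.045, 0.001, 0.0]
contact_force: [0.7, 0.8, -1.8]
opening: 0.704
```

```bash
python3 go.py .621 -.083 .16 .09
```

```text
pos [ 0.5613 -0.0017  0.1609] t 10.32 open 0.704 F [ 0.6772  0.8377 -1.8192] tiltz [ 0.0018 -0.     -1.    ] yaw 0.08952130434134592
delta cm [5.2171 8.6353 0.1049]
turn deg [ 0.0099 -0.1022 -0.0274]
```

{"method": "send_rows", "body": {"series": [{"delta_pos": [2, 3.4, 0], "turn": 0, "jaw": 1}, {"delta_pos": [4, 6.6, 0], "turn": 0, "jaw": 1}, {"delta_pos": [5, 8, 0], "turn": 0, "jaw": 1}, {"delta_pos": [5.2, 8.6, 0], "turn": 0, "jaw": 1}, {"delta_pos": [5.2, 8.6, 0], "turn": 0, "jaw": 1}, {"delta_pos": [5.2, 8.6, 0], "turn": 0, "jaw": 1}, {"delta_pos": [5.2, 8.6, 0], "turn": 0, "jaw": 1}]}}

```text
clock: 10.9
tool_pos: [0.6187, -0.0787, 0.1589]
eef_rot: [0.999, 0.046, -0.001, -0.001]
contact_force: [1.3, -0.3, -1.4]
opening: 0.694
```

```bash
python3 go.py .621 -.083 .039 .09
```

```text
pos [ 0.6187 -0.0787  0.1589] t 10.9 open 0.694 F [ 1.2862 -0.3425 -1.4161] tiltz [-0.002   0.0018 -1.    ] yaw 0.09147512017451505
delta cm [ 0.2163  0.4698 11.9921]
turn deg [-0.1141  0.1022  0.0844]
```

{"method": "send_rows", "body": {"series": [{"delta_pos": [0.2, 0.4, 2], "turn": 0, "jaw": 1}, {"delta_pos": [0.2, 0.4, 5], "turn": 0, "jaw": 1}, {"delta_pos": [0.2, 0.4, 8], "turn": 0, "jaw": 1}, {"delta_pos": [0.2, 0.4, 10], "turn": 0, "jaw": 1}, {"delta_pos": [0.2, 0.4, 11], "turn": 0, "jaw": 1}, {"delta_pos": [0.2, 0.4, 11.5], "turn": 0, "jaw": 1}, {"delta_pos": [0.2, 0.4, 11.5], "turn": 0, "jaw": 1}, {"delta_pos": [0.2, 0.4, 11.5], "turn": 0, "jaw": 1}]}}

```text
clock: 11.57
tool_pos: [0.6229, -0.0846, 0.045]
eef_rot: [0.999, 0.045, 0.001, -0.0]
contact_force: [0.3, -0.3, -2.1]
opening: 0.698
```

```bash
python3 go.py .621 -.083 .039 .09
```

```text
pos [ 0.6229 -0.0846  0.045 ] t 11.57 open 0.698 F [ 0.3426 -0.2829 -2.098 ] tiltz [ 0.0015  0.0001 -1.    ] yaw 0.08945954137933278
delta cm [-0.1806 -0.1737  0.601 ]
turn deg [ 0.0024 -0.0867 -0.031 ]
```

{"method": "send_rows", "body": {"series": [{"delta_pos": [-0.1, -0.1, 0.2], "turn": 0, "jaw": 1}, {"delta_pos": [-0.1, -0.1, 0.35], "turn": 0, "jaw": 1}, {"delta_pos": [-0.1, -0.1, 0.5], "turn": 0, "jaw": 1}, {"delta_pos": [-0.1, -0.1, 0.5], "turn": 0, "jaw": 1}, {"delta_pos": [-0.1, -0.1, 0.5], "turn": 0, "jaw": 1}]}}

```text
clock: 11.98
tool_pos: [0.6213, -0.0842, 0.0392]
eef_rot: [0.999, 0.044, 0.0, -0.0]
contact_force: [0.8, 0.3, -2.2]
opening: 0.698
```

{"method": "send_rows", "body": {"series": [{"delta_pos": [0, 0, 0.1], "turn": 0, "jaw": 1}, {"delta_pos": [0, 0, 0.1], "turn": 0, "jaw": 1}]}}

```text
clock: 12.15
tool_pos: [0.6212, -0.0843, 0.0391]
eef_rot: [0.999, 0.044, 0.0, -0.0]
contact_force: [-2.6, 0.6, 6.3]
opening: 0.695
```

{"method": "send_rows", "body": {"series": [{"delta_pos": [0, 0, 0], "turn": 0, "jaw": 0}, {"delta_pos": [0, 0, 0], "turn": 0, "jaw": 0}, {"delta_pos": [0, 0, 0], "turn": 0, "jaw": 0}, {"delta_pos": [0, 0, 0], "turn": 0, "jaw": 0}, {"delta_pos": [0, 0, -3], "turn": 0, "jaw": 0}, {"delta_pos": [0, 0, -7], "turn": 0, "jaw": 0}, {"delta_pos": [0, 0, -11], "turn": 0, "jaw": 0}, {"delta_pos": [0, 0, -15], "turn": 0, "jaw": 0}]}}

```text
clock: 12.82
tool_pos: [0.6208, -0.0842, 0.1893]
eef_rot: [0.999, 0.044, -0.0, -0.0]
contact_force: [0.7, -0.5, -1.0]
opening: 1.0
```

```bash
python3 go.py .5075 .0055 .19 .09
```

```text
pos [ 0.6208 -0.0842  0.1893] t 12.82 open 1.0 F [ 0.7229 -0.4538 -0.9813] tiltz [-0.0009  0.0002 -1.    ] yaw 0.08872020914134399
delta cm [-10.49    -9.9338  -0.0599]
turn deg [-0.0157  0.052  -0.0733]
```

{"method": "send_rows", "body": {"series": [{"delta_pos": [-3, -2.8, 0], "turn": 0, "jaw": 0}, {"delta_pos": [-6, -5.6, 0], "turn": 0, "jaw": 0}, {"delta_pos": [-9, -8.4, 0], "turn": 0, "jaw": 0}, {"delta_pos": [-10.5, -9.9, 0], "turn": 0, "jaw": 0}, {"delta_pos": [-10.5, -9.9, 0], "turn": 0, "jaw": 0}, {"delta_pos": [-10.5, -9.9, 0], "turn": 0, "jaw": 0}, {"delta_pos": [-10.5, -9.9, 0], "turn": 0, "jaw": 0}]}}

```text
clock: 13.4
tool_pos: [0.5092, 0.0044, 0.1882]
eef_rot: [0.999, 0.044, 0.001, 0.0]
contact_force: [-0.4, 0.0, 0.0]
opening: 1.003
```

```bash
python3 wv.py w4 dip_pot .5075 .0055 0; python3 go.py .5075 .0055 .030 .09
```

```text
pos [0.5092 0.004  0.188 ] t 13.5 open 0.997 F [ 0.7744 -0.2723 -0.1824] tiltz [ 0.0015 -0.0005 -1.    ] yaw 0.08677240015009159
delta cm [-0.182  -0.1749 15.7952]
turn deg [ 0.0364 -0.0859 -0.185 ]
```

View pics/w4.png

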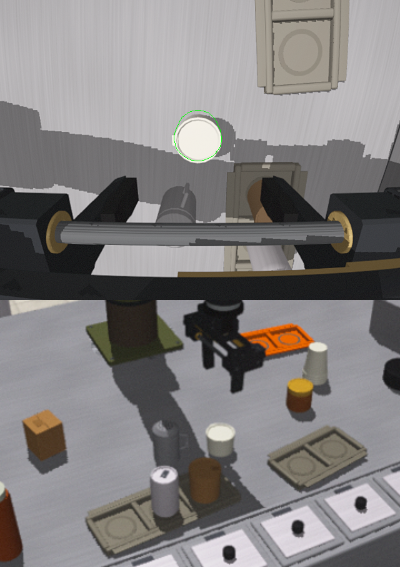

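{"method": "send_rows", "body": {"series": [{"delta_pos": [-0.2, -0.1, 4], "turn": 0, "jaw": 0}, {"delta_pos": [-0.2, -0.1, 8], "turn": 0, "jaw": 0}, {"delta_pos": [-0.2, -0.1, 12], "turn": 0, "jaw": 0}, {"delta_pos": [-0.2, -0.1, 14.5], "turn": 0, "jaw": 0}, {"delta_pos": [-0.2, -0.1, 15.7], "turn": 0, "jaw": 0}, {"delta_pos": [-0.2, -0.1, 15.7], "turn": 0, "jaw": 0}, {"delta_pos": [-0.2, -0.1, 15.7], "turn": 0, "jaw": 0}]}}

```text
clock: 14.08
tool_pos: [0.5064, 0.0054, 0.0311]
eef_rot: [0.999, 0.044, 0.0, 0.0]
contact_force: [0.4, 0.1, 0.6]
opening: 1.002
```

{"method": "send_rows", "body": {"series": [{"delta_pos": [0, 0, 0], "turn": 0, "jaw": 1}, {"delta_pos": [0, 0, 0], "turn": 0, "jaw": 1}, {"delta_pos": [0, 0, 0], "turn": 0, "jaw": 1}, {"delta_pos": [0, 0, 0], "turn": 0, "jaw": 1}, {"delta_pos": [0, 0, 0], "turn": 0, "jaw": 1}, {"delta_pos": [0, 0, 0], "turn": 0, "jaw": 1}, {"delta_pos": [0, 0, 0], "turn": 0, "jaw": 1}], "force": 20}}

```text
clock: 14.67
tool_pos: [0.5066, 0.006, 0.0319]
eef_rot: [0.999, 0.044, 0.001, -0.0]
contact_force: [0.2, -0.4, 6.0]
opening: 0.677
```

```bash
python3 go.py .637 -.266 .18 .09
```

```text
pos [0.5066 0.006  0.0319] t 14.67 open 0.677 F [ 0.1617 -0.3857  5.9979] tiltz [ 0.0021  0.0002 -1.    ] yaw 0.0887043525870504
delta cm [ 10.6141  28.2507 -14.7869]
turn deg [-0.0014 -0.122  -0.0742]
```

{"method": "send_rows", "body": {"series": [{"delta_pos": [0, 0, -1], "turn": 0, "jaw": 1}, {"delta_pos": [0, 0, -3.5], "turn": 0, "jaw": 1}, {"delta_pos": [0, 0, -7], "turn": 0, "jaw": 1}, {"delta_pos": [0, 0, -10.5], "turn": 0, "jaw": 1}, {"delta_pos": [0.7, 2, -13.5], "turn": 0, "jaw": 1}, {"delta_pos": [1.9, 5, -14.8], "turn": 0, "jaw": 1}, {"delta_pos": [3.2, 8.5, -14.8], "turn": 0, "jaw": 1}, {"delta_pos": [4.5, 12, -14.8], "turn": 0, "jaw": 1}]}}

```text
clock: 15.33
tool_pos: [0.562, -0.1105, 0.1813]
eef_rot: [0.999, 0.045, 0.001, 0.0]
contact_force: [0.0, 0.6, -0.6]
opening: 0.67
```

```bash
python3 go.py .637 -.266 .18 .09
```

```text
pos [ 0.562  -0.1105  0.1813] t 15.33 open 0.67 F [ 0.0224  0.5934 -0.6183] tiltz [ 0.0025 -0.0001 -1.    ] yaw 0.09033752885770417
delta cm [ 6.0667 16.164   0.1477]
turn deg [ 0.0177 -0.1449  0.0193]
```

{"method": "send_rows", "body": {"series": [{"delta_pos": [1.3, 3.5, 0], "turn": 0, "jaw": 1}, {"delta_pos": [2.6, 7, 0], "turn": 0, "jaw": 1}, {"delta_pos": [3.9, 10.5, 0], "turn": 0, "jaw": 1}, {"delta_pos": [5.2, 14, 0], "turn": 0, "jaw": 1}, {"delta_pos": [6.1, 16.2, 0], "turn": 0, "jaw": 1}, {"delta_pos": [6.1, 16.2, 0], "turn": 0, "jaw": 1}, {"delta_pos": [6.1, 16.2, 0], "turn": 0, "jaw": 1}, {"delta_pos": [6.1, 16.2, 0], "turn": 0, "jaw": 1}]}}

```text
clock: 16.0
tool_pos: [0.6356, -0.264, 0.1788]
eef_rot: [0.999, 0.045, -0.001, -0.001]
contact_force: [-0.7, -0.1, -1.0]
opening: 0.673
```

```bash
python3 go.py .637 -.266 .036 .09
```

```text
pos [ 0.6356 -0.264   0.1788] t 16.0 open 0.673 F [-0.7067 -0.0662 -1.0208] tiltz [-0.0014  0.002  -1.    ] yaw 0.08960463963645314
delta cm [ 0.1394  0.2464 14.2833]
turn deg [-0.119   0.0724 -0.0227]
```

{"method": "send_rows", "body": {"series": [{"delta_pos": [0.1, 0.2, 3], "turn": 0, "jaw": 1}, {"delta_pos": [0.1, 0.2, 6.5], "turn": 0, "jaw": 1}, {"delta_pos": [0.1, 0.2, 10], "turn": 0, "jaw": 1}, {"delta_pos": [0.1, 0.2, 12.5], "turn": 0, "jaw": 1}, {"delta_pos": [0.1, 0.2, 13.4], "turn": 0, "jaw": 1}, {"delta_pos": [0.1, 0.2, 13.8], "turn": 0, "jaw": 1}, {"delta_pos": [0.1, 0.2, 13.8], "turn": 0, "jaw": 1}, {"delta_pos": [0.1, 0.2, 13.8], "turn": 0, "jaw": 1}]}}

```text
clock: 16.67
tool_pos: [0.6388, -0.2673, 0.0429]
eef_rot: [0.999, 0.045, 0.001, 0.0]
contact_force: [0.3, 0.1, -0.9]
opening: 0.671
```

```bash
python3 go.py .637 -.266 .036 .09
```

```text
pos [ 0.6388 -0.2673  0.0429] t 16.67 open 0.671 F [ 0.2818  0.0958 -0.8932] tiltz [ 0.0028 -0.0007 -1.    ] yaw 0.08931904703168345
delta cm [-0.1692 -0.1436  0.6868]
turn deg [ 0.0521 -0.1536 -0.0391]
```

{"method": "send_rows", "body": {"series": [{"delta_pos": [-0.1, -0.1, 0.2], "turn": 0, "jaw": 1}, {"delta_pos": [-0.1, -0.1, 0.4], "turn": 0, "jaw": 1}, {"delta_pos": [-0.1, -0.1, 0.6], "turn": 0, "jaw": 1}, {"delta_pos": [-0.1, -0.1, 0.6], "turn": 0, "jaw": 1}, {"delta_pos": [-0.1, -0.1, 0.6], "turn": 0, "jaw": 1}]}}

```text
clock: 17.08
tool_pos: [0.637, -0.2668, 0.036]
eef_rot: [0.999, 0.044, 0.001, 0.0]
contact_force: [-1.6, -0.7, 5.4]
opening: 0.674
```

{"method": "send_rows", "body": {"series": [{"delta_pos": [0, 0, 0.1], "turn": 0, "jaw": 1}, {"delta_pos": [0, 0, 0.1], "turn": 0, "jaw": 1}]}}

```text
clock: 17.25
tool_pos: [0.637, -0.2667, 0.0359]
eef_rot: [0.999, 0.044, 0.001, 0.0]
contact_force: [-2.6, 1.7, 11.7]
opening: 0.681
```

{"method": "send_rows", "body": {"series": [{"delta_pos": [0, 0, 0], "turn": 0, "jaw": 0}, {"delta_pos": [0, 0, 0], "turn": 0, "jaw": 0}, {"delta_pos": [0, 0, 0], "turn": 0, "jaw": 0}, {"delta_pos": [0, 0, 0], "turn": 0, "jaw": 0}, {"delta_pos": [0, 0, -3], "turn": 0, "jaw": 0}, {"delta_pos": [0, 0, -7], "turn": 0, "jaw": 0}, {"delta_pos": [0, 0, -11], "turn": 0, "jaw": 0}, {"delta_pos": [0, 0, -15], "turn": 0, "jaw": 0}]}}

```text
clock: 17.92
tool_pos: [0.6359, -0.2664, 0.185]
eef_rot: [0.999, 0.044, -0.001, -0.0]
contact_force: [1.0, -0.2, 1.4]
opening: 1.0
```

```bash
python3 go.py .3495 -.3285 .20 .25
```

```text
pos [ 0.6359 -0.2664  0.185 ] t 17.92 open 1.0 F [ 0.9714 -0.2437  1.4142] tiltz [-0.0012  0.0005 -1.    ] yaw 0.08872266852064634
delta cm [-29.0837   3.646   -1.4688]
turn deg [-0.0407  0.0634 -9.2405]
```

{"method": "send_rows", "body": {"series": [{"delta_pos": [-29.1, 3.6, -1.5], "turn": -9.2, "jaw": 0}, {"delta_pos": [-29.1, 3.6, -1.5], "turn": -9.2, "jaw": 0}, {"delta_pos": [-29.1, 3.6, -1.5], "turn": -9.2, "jaw": 0}, {"delta_pos": [-29.1, 3.6, -1.5], "turn": -9.2, "jaw": 0}, {"delta_pos": [-29.1, 3.6, -1.5], "turn": -9.2, "jaw": 0}, {"delta_pos": [-29.1, 3.6, -1.5], "turn": -9.2, "jaw": 0}, {"delta_pos": [-29.1, 3.6, -1.5], "turn": -9.2, "jaw": 0}, {"delta_pos": [-29.1, 3.6, -1.5], "turn": -9.2, "jaw": 0}]}}

```text
clock: 18.58
tool_pos: [0.3396, -0.3299, 0.1988]
eef_rot: [0.993, 0.119, -0.005, -0.001]
contact_force: [0.0, -0.1, -0.5]
opening: 0.997
```

{"method": "send_rows", "body": {"series": [{"delta_pos": [0, 0, 0], "turn": 0, "jaw": 0}, {"delta_pos": [0, 0, 0], "turn": 0, "jaw": 0}, {"delta_pos": [0, 0, 0], "turn": 0, "jaw": 0}]}}

```text
clock: 18.83
tool_pos: [0.3519, -0.3279, 0.199]
eef_rot: [0.992, 0.125, 0.001, 0.0]
contact_force: [0.0, 0.3, 0.6]
opening: 0.999
```

```bash
python3 wv.py w5 carton .3495 -.3285 .25; python3 go.py .3495 -.3285 .040 .25
```

```text
pos [ 0.3517 -0.3277  0.1988] t 18.93 open 0.998 F [-0.3352 -0.6384  0.0758] tiltz [ 0.0014  0.0001 -1.    ] yaw 0.2518261151605702
delta cm [-0.2552  0.0218 15.8817]
turn deg [ 0.0135 -0.0807  0.1046]
```

View pics/w5.png

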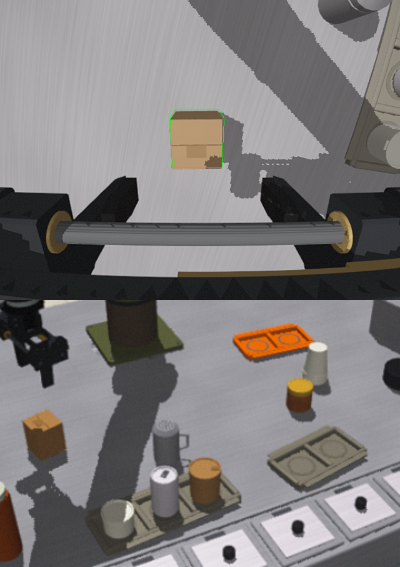

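{"method": "send_rows", "body": {"series": [{"delta_pos": [-0.2, 0, 4], "turn": 0, "jaw": 0}, {"delta_pos": [-0.2, 0, 8], "turn": 0, "jaw": 0}, {"delta_pos": [-0.2, 0, 12], "turn": 0, "jaw": 0}, {"delta_pos": [-0.2, 0, 14.5], "turn": 0, "jaw": 0}, {"delta_pos": [-0.2, 0, 15.9], "turn": 0, "jaw": 0}, {"delta_pos": [-0.2, 0, 15.9], "turn": 0, "jaw": 0}, {"delta_pos": [-0.2, 0, 15.9], "turn": 0, "jaw": 0}]}}

```text
clock: 19.52
tool_pos: [0.3485, -0.328, 0.0393]
eef_rot: [0.992, 0.125, -0.0, -0.001]
contact_force: [-0.5, 0.0, 0.6]
opening: 1.001
```

{"method": "send_rows", "body": {"series": [{"delta_pos": [0, 0, 0], "turn": 0, "jaw": 1}, {"delta_pos": [0, 0, 0], "turn": 0, "jaw": 1}, {"delta_pos": [0, 0, 0], "turn": 0, "jaw": 1}, {"delta_pos": [0, 0, 0], "turn": 0, "jaw": 1}, {"delta_pos": [0, 0, 0], "turn": 0, "jaw": 1}, {"delta_pos": [0, 0, 0], "turn": 0, "jaw": 1}, {"delta_pos": [0, 0, 0], "turn": 0, "jaw": 1}], "force": 20}}

```text
clock: 20.1
tool_pos: [0.3484, -0.3291, 0.0408]
eef_rot: [0.992, 0.124, 0.001, 0.001]
contact_force: [-1.3, 0.2, 7.2]
opening: 0.7
```

```bash
python3 go.py .48 -.20 .22 .15
```

```text
pos [ 0.3484 -0.3291  0.0408] t 20.1 open 0.7 F [-1.2607  0.2454  7.1639] tiltz [ 0.0017 -0.0011 -1.    ] yaw 0.24930521154506455
delta cm [ 15.965   -9.2366 -17.9077]
turn deg [ 0.0806 -0.0804  5.6897]
```

{"method": "send_rows", "body": {"series": [{"delta_pos": [0, 0, -1], "turn": 0, "jaw": 1}, {"delta_pos": [0, 0, -3.5], "turn": 0, "jaw": 1}, {"delta_pos": [0, 0, -7], "turn": 0, "jaw": 1}, {"delta_pos": [1, -0.6, -10.5], "turn": 1, "jaw": 1}, {"delta_pos": [3, -1.8, -13.5], "turn": 2, "jaw": 1}, {"delta_pos": [6, -3.5, -15.5], "turn": 3, "jaw": 1}, {"delta_pos": [9, -5.2, -16.5], "turn": 4, "jaw": 1}, {"delta_pos": [12.5, -7.2, -16.5], "turn": 5.7, "jaw": 1}]}}

```text
clock: 20.77
tool_pos: [0.4519, -0.2287, 0.2083]
eef_rot: [0.997, 0.073, 0.002, 0.001]
contact_force: [0.1, -0.3, -1.6]
opening: 0.704
```

```bash
python3 go.py .633 .1265 .20 .15
```

```text
pos [ 0.4519 -0.2287  0.2083] t 20.77 open 0.704 F [ 0.104  -0.2675 -1.6085] tiltz [ 0.0037 -0.0024 -1.    ] yaw 0.1454051890211414
delta cm [ 23.0617 -32.5225   0.8065]
turn deg [ 0.1699 -0.1915 -0.2635]
```

{"method": "send_rows", "body": {"series": [{"delta_pos": [2, -2.8, 0], "turn": -0.2, "jaw": 1}, {"delta_pos": [4, -5.6, 0], "turn": -0.2, "jaw": 1}, {"delta_pos": [6, -8.4, 0], "turn": -0.2, "jaw": 1}, {"delta_pos": [8, -11.2, 0], "turn": -0.2, "jaw": 1}, {"delta_pos": [10, -14, 0], "turn": -0.2, "jaw": 1}, {"delta_pos": [12, -16.9, 0], "turn": -0.2, "jaw": 1}, {"delta_pos": [14, -19.7, 0], "turn": -0.2, "jaw": 1}, {"delta_pos": [16, -22.5, 0], "turn": -0.2, "jaw": 1}]}}

```text
clock: 21.43
tool_pos: [0.5755, 0.0199, 0.2055]
eef_rot: [0.997, 0.077, -0.0, -0.0]
contact_force: [0.3, -0.8, -1.4]
opening: 0.702
```

```bash
python3 go.py .633 .1265 .18 .15
```

```text
pos [0.5755 0.0199 0.2055] t 21.43 open 0.702 F [ 0.2776 -0.777  -1.3673] tiltz [-0.001   0.0001 -1.    ] yaw 0.15340230330342794
delta cm [ 7.3107 -9.6566  2.5467]
turn deg [-0.0129  0.054   0.1949]
```

{"method": "send_rows", "body": {"series": [{"delta_pos": [2.2, -3, 0.5], "turn": 0.2, "jaw": 1}, {"delta_pos": [4.4, -6, 1], "turn": 0.2, "jaw": 1}, {"delta_pos": [6.2, -8.5, 2], "turn": 0.2, "jaw": 1}, {"delta_pos": [7.3, -9.7, 2.5], "turn": 0.2, "jaw": 1}, {"delta_pos": [7.3, -9.7, 2.5], "turn": 0.2, "jaw": 1}, {"delta_pos": [7.3, -9.7, 2.5], "turn": 0.2, "jaw": 1}, {"delta_pos": [7.3, -9.7, 2.5], "turn": 0.2, "jaw": 1}]}}

```text
clock: 22.02
tool_pos: [0.6324, 0.1233, 0.1803]
eef_rot: [0.997, 0.074, -0.001, 0.001]
contact_force: [0.2, -0.9, -0.7]
opening: 0.701
```

```bash
python3 wv.py w6 short_carrier .626 .172 .15; python3 - <<'E'
from h import *
p=vision.camera_params("wrist")
im=vision.snapshot("wrist")
h=cv2.convexHull(proj("x",world(M["short_carrier"],[.626,.172,.15]),p).astype(np.float32));cv2.polylines(im,[np.round(h).astype(int)],True,(0,255,0),1)
c,s=np.cos(.15),np.sin(.15)
for q in proj("x",[[.626-s*y,.172+c*y,.004] for y in(.046,)],p): cv2.drawMarker(im,tuple(int(v) for v in q),(0,0,255),1,10)
cv2.imwrite("pics/w6.png",im)
E
python3 go.py .633 .1265 .045 .15
```

```text
pos [0.6329 0.1231 0.1806] t 22.17 open 0.707 F [-0.692  -0.2488 -2.2682] tiltz [ 0.    -0.001 -1.   ] yaw 0.1472241448823288
delta cm [ 0.0618 -0.3436 13.5626]
turn deg [ 0.057   0.0069 -0.159 ]
```

View pics/w6.png

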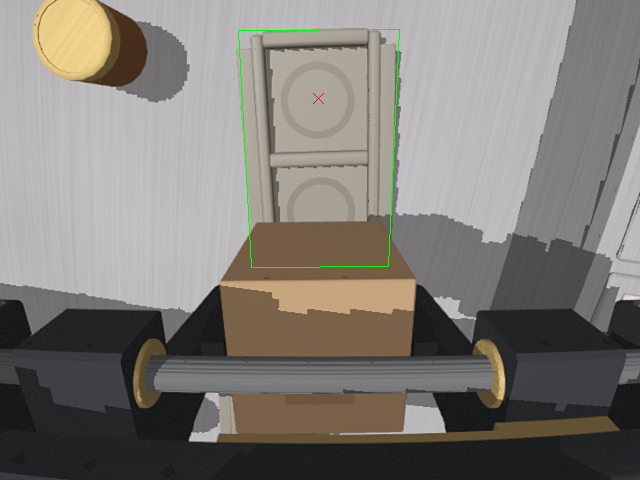

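{"method": "send_rows", "body": {"series": [{"delta_pos": [0, -0.3, 3], "turn": 0, "jaw": 1}, {"delta_pos": [0, -0.3, 6.5], "turn": 0, "jaw": 1}, {"delta_pos": [0, -0.3, 9.5], "turn": 0, "jaw": 1}, {"delta_pos": [0, -0.3, 12], "turn": 0, "jaw": 1}, {"delta_pos": [0, -0.3, 12.8], "turn": 0, "jaw": 1}, {"delta_pos": [0, -0.3, 13.1], "turn": 0, "jaw": 1}, {"delta_pos": [0, -0.3, 13.1], "turn": 0, "jaw": 1}, {"delta_pos": [0, -0.3, 13.1], "turn": 0, "jaw": 1}]}}

```text
clock: 22.83
tool_pos: [0.634, 0.1282, 0.0507]
eef_rot: [0.997, 0.075, 0.001, -0.0]
contact_force: [1.2, -0.4, -0.7]
opening: 0.701
```

```bash
python3 go.py .633 .1265 .045 .15
```

```text
pos [0.634  0.1282 0.0507] t 22.83 open 0.701 F [ 1.1924 -0.4485 -0.7029] tiltz [ 0.0028  0.0006 -1.    ] yaw 0.1491914276082858
delta cm [-0.1217  0.149   0.5697]
turn deg [-0.0113 -0.164  -0.0463]
```

{"method": "send_rows", "body": {"series": [{"delta_pos": [-0.1, 0.1, 0.2], "turn": 0, "jaw": 1}, {"delta_pos": [-0.1, 0.1, 0.35], "turn": 0, "jaw": 1}, {"delta_pos": [-0.1, 0.1, 0.5], "turn": 0, "jaw": 1}, {"delta_pos": [-0.1, 0.1, 0.5], "turn": 0, "jaw": 1}, {"delta_pos": [-0.1, 0.1, 0.5], "turn": 0, "jaw": 1}]}}

```text
clock: 23.25
tool_pos: [0.6324, 0.1271, 0.0449]
eef_rot: [0.997, 0.075, 0.001, -0.0]
contact_force: [-1.0, -0.7, 5.8]
opening: 0.702
```

{"method": "send_rows", "body": {"series": [{"delta_pos": [0, 0, 0.1], "turn": 0, "jaw": 1}, {"delta_pos": [0, 0, 0.1], "turn": 0, "jaw": 1}]}}

```text
clock: 23.42
tool_pos: [0.6324, 0.1271, 0.0449]
eef_rot: [0.997, 0.075, 0.001, -0.0]
contact_force: [-3.7, -1.3, 11.7]
opening: 0.703
```

{"method": "send_rows", "body": {"series": [{"delta_pos": [0, 0, 0], "turn": 0, "jaw": 0}, {"delta_pos": [0, 0, 0], "turn": 0, "jaw": 0}, {"delta_pos": [0, 0, 0], "turn": 0, "jaw": 0}, {"delta_pos": [0, 0, 0], "turn": 0, "jaw": 0}, {"delta_pos": [0, 0, -3], "turn": 0, "jaw": 0}, {"delta_pos": [0, 0, -7], "turn": 0, "jaw": 0}, {"delta_pos": [0, 0, -11], "turn": 0, "jaw": 0}, {"delta_pos": [0, 0, -15], "turn": 0, "jaw": 0}]}}

```text
clock: 24.08
tool_pos: [0.6313, 0.127, 0.1941]
eef_rot: [0.997, 0.075, -0.001, 0.0]
contact_force: [1.0, 0.7, -0.1]
opening: 1.0
```

```bash
python3 go.py .448 .2335 .20 .15
```

```text
pos [0.6313 0.127  0.1941] t 24.08 open 1.0 F [ 0.9832  0.6574 -0.1236] tiltz [-0.0013 -0.0002 -1.    ] yaw 0.14982233862614047
delta cm [-16.54   -13.2655  -0.5717]
turn deg [ 0.0024  0.0769 -0.0102]
```

{"method": "send_rows", "body": {"series": [{"delta_pos": [-3, -2.4, 0], "turn": 0, "jaw": 0}, {"delta_pos": [-6, -4.8, 0], "turn": 0, "jaw": 0}, {"delta_pos": [-9, -7.2, 0], "turn": 0, "jaw": 0}, {"delta_pos": [-12, -9.6, 0], "turn": 0, "jaw": 0}, {"delta_pos": [-15, -12, 0], "turn": 0, "jaw": 0}, {"delta_pos": [-16.5, -13.3, -0.5], "turn": 0, "jaw": 0}, {"delta_pos": [-16.5, -13.3, -0.5], "turn": 0, "jaw": 0}, {"delta_pos": [-16.5, -13.3, -0.5], "turn": 0, "jaw": 0}]}}

```text
clock: 24.75
tool_pos: [0.4483, 0.235, 0.1982]
eef_rot: [0.997, 0.076, 0.0, -0.0]
contact_force: [0.7, 0.1, 0.4]
opening: 0.999
```

```bash
python3 wv.py w7 jar .448 .2335 0; python3 go.py .448 .2335 .034 .15
```

```text
pos [0.4501 0.2334 0.198 ] t 24.85 open 1.002 F [ 0.7027 -0.3873  0.5357] tiltz [ 0.0013 -0.0002 -1.    ] yaw 0.14835204656003895
delta cm [-0.2291 -0.0511 16.3991]
turn deg [ 0.0223 -0.0742 -0.0944]
```

View pics/w7.png

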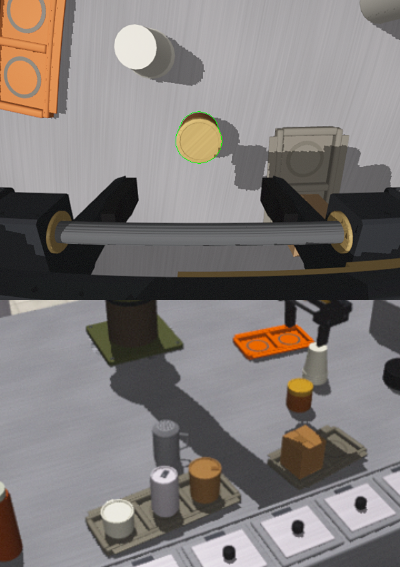

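{"method": "send_rows", "body": {"series": [{"delta_pos": [-0.2, 0, 4], "turn": 0, "jaw": 0}, {"delta_pos": [-0.2, 0, 8], "turn": 0, "jaw": 0}, {"delta_pos": [-0.2, 0, 12], "turn": 0, "jaw": 0}, {"delta_pos": [-0.2, 0, 15], "turn": 0, "jaw": 0}, {"delta_pos": [-0.2, 0, 16.4], "turn": 0, "jaw": 0}, {"delta_pos": [-0.2, 0, 16.4], "turn": 0, "jaw": 0}, {"delta_pos": [-0.2, 0, 16.4], "turn": 0, "jaw": 0}]}}

```text
clock: 25.43
tool_pos: [0.4477, 0.2325, 0.0333]
eef_rot: [0.997, 0.074, -0.0, 0.001]
contact_force: [0.4, -0.3, 0.1]
opening: 0.999
```

{"method": "send_rows", "body": {"series": [{"delta_pos": [0, 0, 0], "turn": 0, "jaw": 1}, {"delta_pos": [0, 0, 0], "turn": 0, "jaw": 1}, {"delta_pos": [0, 0, 0], "turn": 0, "jaw": 1}, {"delta_pos": [0, 0, 0], "turn": 0, "jaw": 1}, {"delta_pos": [0, 0, 0], "turn": 0, "jaw": 1}, {"delta_pos": [0, 0, 0], "turn": 0, "jaw": 1}, {"delta_pos": [0, 0, 0], "turn": 0, "jaw": 1}], "force": 30}}

```text
clock: 26.02
tool_pos: [0.4476, 0.2341, 0.0348]
eef_rot: [0.997, 0.075, 0.001, -0.0]
contact_force: [-0.5, 0.1, 6.4]
opening: 0.651
```

```bash
python3 go.py .619 .2175 .17 .15
```

```text
pos [0.4476 0.2341 0.0348] t 26.02 open 0.651 F [-0.519   0.1438  6.3598] tiltz [ 0.0018  0.001  -1.    ] yaw 0.14976269448469734
delta cm [ 16.727    4.1876 -13.4878]
turn deg [-0.0429 -0.1135 -0.0136]
```

Place height 0.039.

{"method": "send_rows", "body": {"series": [{"delta_pos": [0, 0, -1], "turn": 0, "jaw": 1}, {"delta_pos": [0, 0, -3.5], "turn": 0, "jaw": 1}, {"delta_pos": [0, 0, -7], "turn": 0, "jaw": 1}, {"delta_pos": [1, 0.3, -10.5], "turn": 0, "jaw": 1}, {"delta_pos": [3, 0.8, -13], "turn": 0, "jaw": 1}, {"delta_pos": [6, 1.5, -13.5], "turn": 0, "jaw": 1}, {"delta_pos": [9, 2.3, -13.5], "turn": 0, "jaw": 1}, {"delta_pos": [12, 3, -13.5], "turn": 0, "jaw": 1}]}}

```text
clock: 26.68
tool_pos: [0.571, 0.2216, 0.1708]
eef_rot: [0.997, 0.075, 0.0, -0.0]
contact_force: [0.5, -0.5, -1.2]
opening: 0.65
```

{"method": "send_rows", "body": {"series": [{"delta_pos": [2.5, 0.6, 0], "turn": 0, "jaw": 1}, {"delta_pos": [4, 1, 0], "turn": 0, "jaw": 1}, {"delta_pos": [4.5, 1.2, 0], "turn": 0, "jaw": 1}, {"delta_pos": [4.5, 1.2, 0], "turn": 0, "jaw": 1}, {"delta_pos": [4.5, 1.2, 0], "turn": 0, "jaw": 1}, {"delta_pos": [4.5, 1.2, 0], "turn": 0, "jaw": 1}]}}

```text
clock: 27.18
tool_pos: [0.6143, 0.2174, 0.1689]
eef_rot: [0.997, 0.075, -0.001, -0.0]
contact_force: [-0.3, 1.0, -2.4]
opening: 0.652
```

```bash
python3 go.py .619 .2175 .039 .15
```

```text
pos [0.6143 0.2174 0.1689] t 27.18 open 0.652 F [-0.3262  0.9722 -2.387 ] tiltz [-0.0024 -0.     -1.    ] yaw 0.15113183909773892
delta cm [ 0.4954  0.0613 12.9861]
turn deg [-0.0199  0.1385  0.0648]
```

{"method": "send_rows", "body": {"series": [{"delta_pos": [0.4, 0, 3], "turn": 0, "jaw": 1}, {"delta_pos": [0.4, 0, 6], "turn": 0, "jaw": 1}, {"delta_pos": [0.4, 0, 9], "turn": 0, "jaw": 1}, {"delta_pos": [0.4, 0, 11.3], "turn": 0, "jaw": 1}, {"delta_pos": [0.4, 0, 12.2], "turn": 0, "jaw": 1}, {"delta_pos": [0.4, 0, 12.5], "turn": 0, "jaw": 1}, {"delta_pos": [0.4, 0, 12.5], "turn": 0, "jaw": 1}, {"delta_pos": [0.4, 0, 12.5], "turn": 0, "jaw": 1}]}}

```text
clock: 27.85
tool_pos: [0.621, 0.218, 0.0455]
eef_rot: [0.997, 0.075, 0.001, -0.0]
contact_force: [0.6, -0.7, -1.5]
opening: 0.648
```

```bash
python3 go.py .619 .2175 .039 .15
```

```text
pos [0.621  0.218  0.0455] t 27.85 open 0.648 F [ 0.6343 -0.7327 -1.5143] tiltz [ 0.0022  0.001  -1.    ] yaw 0.15003532761140795
delta cm [-0.2104  0.0184  0.6528]
turn deg [-0.0382 -0.1308  0.0021]
```

{"method": "send_rows", "body": {"series": [{"delta_pos": [-0.2, 0, 0.2], "turn": 0, "jaw": 1}, {"delta_pos": [-0.2, 0, 0.4], "turn": 0, "jaw": 1}, {"delta_pos": [-0.2, 0, 0.55], "turn": 0, "jaw": 1}, {"delta_pos": [-0.2, 0, 0.55], "turn": 0, "jaw": 1}, {"delta_pos": [-0.2, 0, 0.55], "turn": 0, "jaw": 1}]}}

```text
clock: 28.27
tool_pos: [0.6186, 0.2172, 0.039]
eef_rot: [0.997, 0.075, 0.0, -0.0]
contact_force: [-0.5, -0.4, 0.8]
opening: 0.652
```

{"method": "send_rows", "body": {"series": [{"delta_pos": [0, 0, 0.1], "turn": 0, "jaw": 1}, {"delta_pos": [0, 0, 0.1], "turn": 0, "jaw": 1}]}}

```text
clock: 28.43
tool_pos: [0.6185, 0.2172, 0.0389]
eef_rot: [0.997, 0.075, 0.0, -0.0]
contact_force: [-3.1, -0.9, 8.7]
opening: 0.649
```

Release, rise, and back off toward the robot for a clear view.

{"method": "send_rows", "body": {"series": [{"delta_pos": [0, 0, 0], "turn": 0, "jaw": 0}, {"delta_pos": [0, 0, 0], "turn": 0, "jaw": 0}, {"delta_pos": [0, 0, 0], "turn": 0, "jaw": 0}, {"delta_pos": [0, 0, 0], "turn": 0, "jaw": 0}, {"delta_pos": [0, 0, -4], "turn": 0, "jaw": 0}, {"delta_pos": [0, 0, -8], "turn": 0, "jaw": 0}, {"delta_pos": [0, 0, -12], "turn": 0, "jaw": 0}, {"delta_pos": [0, 0, -16], "turn": 0, "jaw": 0}]}}

```text
clock: 29.1
tool_pos: [0.6179, 0.2169, 0.1989]
eef_rot: [0.997, 0.075, -0.0, 0.0]
contact_force: [1.3, 0.3, 0.5]
opening: 1.0
```

{"method": "send_rows", "body": {"series": [{"delta_pos": [-4, -3, -2], "turn": 0, "jaw": 0}, {"delta_pos": [-7, -6, -4], "turn": 0, "jaw": 0}, {"delta_pos": [-10, -9, -5], "turn": 0, "jaw": 0}, {"delta_pos": [-13, -12, -5], "turn": 0, "jaw": 0}, {"delta_pos": [-15, -15, -5], "turn": 0, "jaw": 0}, {"delta_pos": [-15, -15, -5], "turn": 0, "jaw": 0}, {"delta_pos": [-15, -15, -5], "turn": 0, "jaw": 0}, {"delta_pos": [-15, -15, -5], "turn": 0, "jaw": 0}]}}

```text
clock: 29.77
tool_pos: [0.4474, 0.3433, 0.2475]
eef_rot: [0.997, 0.076, 0.0, 0.0]
contact_force: [-0.4, -0.7, -0.2]
opening: 1.003
```

```bash
python3 meas.py | grep -v "top\b.*(0\|scene \["; python3 -c "
import cv2
a=cv2.imread('pics/fit_top.png')[90:340,130:560];cv2.imwrite('pics/ft_b.png',cv2.resize(a,None,fx=1.85,fy=1.85))
a=cv2.imread('pics/fit_scene.png')[150:380,140:490];cv2.imwrite('pics/fs_b.png',cv2.resize(a,None,fx=2.25,fy=2.25))"; python3 go.py
```

```text
[ 0.6294 -0.1713  0.0616] [0.865, 0.833]
   [ 0.6301 -0.1705  0.0138] [0.837]
   [ 0.6213 -0.0854  0.1214] [0.822, 0.896]
   [ 0.6238 -0.0857  0.0989] [0.905]
   [ 0.6379 -0.2692  0.144 ] [0.817, 0.879]
   [ 0.6405 -0.2696  0.0845] [0.881]
   [0.6313 0.1279 0.193 ] [0.927, 0.912]
   [0.6338 0.1273 0.2286] [0.928]
   [0.6169 0.2199 0.0452] [0.817, 0.879]
   [0.6196 0.22   0.08  ] [0.907]
   [ 0.4869 -0.1073  0.1075] [0.831, 0.854]
   [ 0.4859 -0.1068  0.2127] [0.854]
   [0.3686 0.3309 0.081 ] [0.788, 0.726]
   [0.3678 0.3224 0.1249] [0.728]
   [ 0.63   -0.1734  0.1175] [0.505, 0.596]
   [ 0.6301 -0.173   0.1122] [0.597]
   [0.6277 0.1723 0.1821] [0.315, 0.53]
   [0.6286 0.1713 0.1787] [0.533]
30.7667
pos [0.4476 0.3431 0.2475] t 30.77 open 1.004 F [0.0279 0.8396 0.0152] tiltz [ 0.      0.0001 -1.    ] yaw 0.1497935831288306
```

View pics/ft_b.png

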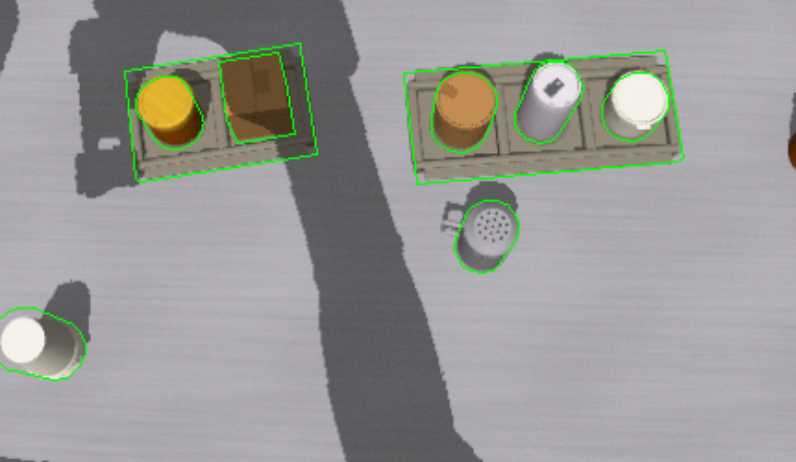

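View pics/fs_b.png

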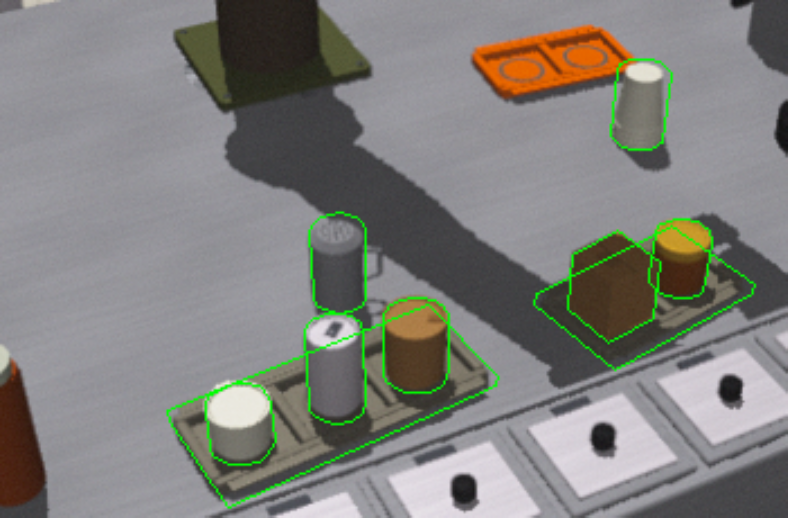

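```bash
python3 -c "
from plant import order
print(order.finish_job())"
```

```text
the job is handed in; nothing more can be done
None
```

Both orders are made up and the job is handed in, at about 31 s of the 128 s allowed.

- **Long grey carrier:** the can is in the middle well, the soup tub in the +y end well and the dip pot in the −y end well.
- **Short grey carrier:** the carton is in the −y well and the jar in the +y well. I left the orange look-alike alone.
- **Setting down:** each item was lowered until it touched the well floor, with no more than about 12 N at the wrist, and then released.

**Last checks:**
- The scene and top pictures show all five items upright in their own wells, centred to within about 4 mm of my estimates of the well centres.
- The shaker and cup stack were within about 1 mm of where they started.
- The gripper was open and clear of everything.

**Weaker or disagreeing measurements:**
- With the wells full, the mask fits of the carriers overlapped poorly (0.3 to 0.6), because the goods hide much of them. I relied on the ring marks in the wells, seen in the wrist view before placing.
- The cup stack fit was only about 0.75 because the cups taper.
- The top-camera-only and two-camera fits of the placed goods differed by 1 to 3 mm.

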